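# Load and clamp square medium bottles on an orbital shaker

### The arm

A 7-joint arm with a two-finger parallel gripper is mounted at the origin on the work surface. World frame = base frame: x ahead of the robot, y to its left, z up, the work surface at z = 0. Lengths are in m, angles in rad, forces in N, time in s.
With the tool pointing down it reaches from about 0.425 to 1.025 m from the base axis. Payload 9.4 kg.
Tool frame: the origin (TCP) lies between the finger pads; the fingertips stand bot.tcp_to_tips ahead of it and the grasp point (between the pads) lies 5 mm behind it (bot.tcp_to_tips is the distance from the TCP to the fingertips, in m); z points along the fingers, y is the line along which they close (so a half turn about z gives the same grasp; the last joint's range is limited). The gripper opens to 93 mm and grips with 3 to 60 N. Pads are 15 mm wide; open, the fingers measure 128 mm over their backs; the gripper's body (75 mm by 188 mm) begins 65 mm behind the grasp point.
Start: joints at [-1.244, 0.599, -0.003, 1.599, 0.002, 0.943, -0.08], TCP at [0.285, 0.667, 0.199] pointing down, gripper open.
Joint ranges: [-2.57, 2.57], [-0.35, 1.97], [-1.29, 1.29], [0.11, 2.56], [-1.05, 4.19], [0.11, 1.86], [-2.63, 2.63]. Speed limits (rad/s): [2.22, 2.22, 3.01, 3.01, 3.14, 3.14, 3.14].

### API

Orientations are given as a unit quaternion [w, x, y, z].
In Python, from rig import bot gives the robot as it stands.
- The arm moves only by the tool servo_tool, never from a script. Its argument "commands" is a list that holds one entry, the list of rows, each a list of 7 numbers: the shift along the tool's x, y, z in mm, then the turn, a rotation vector about the tool's x, y, z in degrees, then the gripper command: -1 is shut, 1 is fully open, values between are in proportion. In form: [[[tx, ty, tz, ax, ay, az, grip], ...]]. A call has 1 to 20 rows; each row is the pose to reach, as a shift and turn from the pose commanded when the call began, along the tool's axes at that moment; what a row does not reach only later rows make up. A row lasts 1/12 s, in which the tool goes at most 41.7 mm and 7.16 degrees, less where a joint would pass 70% of its speed; a pose out of reach is approached as far as the arm can. A call with a gripper value outside its range is refused whole. The fingers move at their own pace and stop on an object; "grip_force" is the grip in N (left out, the last holds). Time passes only in rows, so rows that repeat a pose let the fingers close. It gives the time, the measured TCP pose, the force, the opening and the grip force at its end, in the units of the state.
- bot.read_state(): the state, without advancing time (a new reading comes with each control period).
- bot.camera(name): name is "scene" or "top"; returns a dict with "color" (480x640x3 uint8, red, green, blue), "range_z" (480x640 float32, m along the optical axis (not along the pixel's ray), 0 where there is no reading), "intrinsics" (3x3 intrinsics, pixels), "xyz" and "attitude" of the camera in the world. Camera axes: x right, y down, z forward; pixel columns grow to the right and rows downward; lengths in m; the calibration is good to about 2 mm. A picture is of the moment at which its call begins.
- bot.sign_off(): hands the job in; it is judged then, once.
Trained networks look in the newest picture that a camera, given by its name, has taken for a name from the list of things; names that differ only in an ending like _2 or _b are one class to them, and where a whole thing is asked for, a point or a joint stands for the part that bears it (a point fixed in the world has none). Each returns a list of dicts, best first, with "p" (0 to 1); they miss things now and then, are a little off and sometimes report something else, mostly with a low value. They report only what shows in the picture. A call takes as long as a camera call.
- bot.silhouettes(camera, target): "pixels" (480x640 bool, what is visible of it).
- bot.place_of(camera, target): "location" ([x, y, z] in m, in world coordinates, good to about 4 mm: a listed point, or the origin of a listed thing).
The state is a dict: "clock": time; "joints": joint angles; "qd": joint speeds; "effort": joint torques, N m; "position": TCP position; "tcp_rot": TCP orientation; "ft_force": force on the tool from outside, world axes, zero at the start; "moment": the same for the moment, N m; "gripper_width": opening from 0.0 (shut) to 1.0 (fully open); "grip_force": force on a finger pad.
Only numpy, scipy, OpenCV 4.12 (cv2) and the standard library are available. Lean on these libraries where they do the work, as an engineer would, in place of code of your own. Each camera call takes 0.05 s, during which the arm holds its last target. There are 200 camera calls.

### The job

Get the shaker ready for the next run: clear the rubbish (paper balls and old orange caps) off its platform into the yellow bucket, then stand every square bottle upright on the platform between the two clamp bars, turned so that its flat sides are square to the bars. When all the bottles are in, push the moving bar up until it holds them snugly against the fixed bar, and leave the amber bottle, the tube rack and the tip box alone.

Things in the scene. Friction and masses are not known exactly. Their poses are not given: they have to be found in the camera images.
- shaker: orbital shaker, fixed to the bench, switched off: white housing with a flat platform 240 mm (x) by 360 mm (y). Two straight grey rubber-covered bars lie across the platform parallel to y: the far one is fixed, the near one slides (clamp_bar). Origin on the bench under the platform's centre; x points from the moving bar towards the fixed bar, y along the bars, z up
- platform (a point): centre of the platform's dark rubber mat, on its surface, 80 mm above the bench; axes as the shaker's. Side rails along the platform's two short edges (inner faces at y = +-170 mm) rise 18 mm above the mat; lips along its front and back edges (inner faces at x = +-116 mm) rise 14 mm above the mat
- row (a point): middle of the fixed bar's clamping face at the height of the mat's surface (35 mm from platform in x); axes as the shaker's. The bottles belong at negative x from it, between y = -145 and 145 mm. The bar is 16 mm wide in x, its top 26 mm above the mat; at the ends of both bars, over the rails, sit knobs (black; blue on the moving bar) up to 39 mm above the mat
- clamp_bar (a joint): travel in m of the moving bar towards the fixed bar (+x of the shaker), 0 to 0.026; the clear gap between the bars is 0.064 m minus this. A plain slide that cannot skew: friction of 4 N holds it wherever it is left, a push on the bar moves it. It starts with a gap of 51 to 62 mm; against the 44 mm bottles it stops at about 0.020
- bar_mid (a point): middle of the moving bar's top, 26 mm above the mat; the bar spans the platform from rail to rail, rubber-covered, 16 mm wide in x and from 4 to 26 mm above the mat. Its back (to push on) is 8 mm from this point towards -x of the shaker, its clamping face 8 mm towards +x
- bottle_a: squat square bottle of pink medium: body 44 x 44 mm in plan and 50 mm high with flat sides, above it a sloping shoulder and a round white screw cap 33 mm across, 72 mm high in all; 0.12 kg; origin at the centre of its underside, z up, x and y square to its flat sides (a quarter turn is the same bottle). Starts standing on the bench. May be absent
- bottle_b: squat square bottle of pink medium: body 44 x 44 mm in plan and 50 mm high with flat sides, above it a sloping shoulder and a round white screw cap 33 mm across, 72 mm high in all; 0.12 kg; origin at the centre of its underside, z up, x and y square to its flat sides (a quarter turn is the same bottle). Starts standing on the bench. May be absent
- bottle_c: squat square bottle of pink medium: body 44 x 44 mm in plan and 50 mm high with flat sides, above it a sloping shoulder and a round white screw cap 33 mm across, 72 mm high in all; 0.12 kg; origin at the centre of its underside, z up, x and y square to its flat sides (a quarter turn is the same bottle). Starts standing on the bench. May be absent
- wad_a: crumpled ball of white paper, stiff and chunky, 22 to 31 mm across and 24 mm high, 12 g; origin at the centre of its underside as it lies at the start. Starts on the shaker platform, between, in front of or behind the bars. May be absent
- wad_b: crumpled ball of white paper, stiff and chunky, 24 to 34 mm across and 26 mm high, 14 g; origin at the centre of its underside as it lies at the start. Starts on the shaker platform, between, in front of or behind the bars. May be absent
- wad_c: crumpled ball of white paper, stiff and chunky, 22 to 31 mm across and 24 mm high, 12 g; origin at the centre of its underside as it lies at the start. Starts on the shaker platform, between, in front of or behind the bars. May be absent
- cap_a: discarded orange screw cap, 30 mm across and 16 mm high, 12 g; origin at the centre of its underside. Starts on the shaker platform, between, in front of or behind the bars. May be absent
- cap_b: discarded orange screw cap, 30 mm across and 16 mm high, 12 g; origin at the centre of its underside. Starts on the shaker platform, between, in front of or behind the bars. May be absent
- bucket: yellow waste bucket, open at the top, fixed to the bench: 102 mm high, 150 mm across at the rim and 124 mm at the foot, wall 4 mm, floor 5 mm thick; origin at the centre of its underside
- amber_bottle: round amber reagent bottle with a black cap, 54 mm across and 95 mm high, standing on the bench among the other bottles; not part of the job; origin at the centre of its underside
- tube_rack: blue tube rack with small white tubes, 80 x 115 x 49 mm, on the bench beyond the shaker; to be left alone; origin at the centre of its underside
- tip_box: pipette tip box, pale with a pink top and tan tips, 84 x 122 x 69 mm, on the bench beyond the shaker; to be left alone; origin at the centre of its underside

How it is judged:
On the way, in this order (a step that is already met when the one before it is completed fails the run):
1. all the rubbish that was on the platform lies in the yellow bucket (horizontal distance between each of wad_a, wad_b, wad_c, cap_a, cap_b and bucket below 0.072 m and height (world z) of each of wad_a, wad_b, wad_c, cap_a, cap_b below 0.1 m), for 0.2 s.
2. every bottle stands upright on the mat between the two bars, flat sides square to them to within 5 degrees, and released (x of bottle_a in the frame of row between -0.049 and -0.012 m and y of bottle_a in the frame of row between -0.15 and 0.15 m and z of bottle_a in the frame of row between -0.006 and 0.006 m and angle between each of bottle_a, bottle_b, bottle_c's own z axis and vertical below 0.08 rad and (angle between the x axis of bottle_a and the x axis of shaker, either way round below 0.09 rad or angle between the x axis of bottle_a and the y axis of shaker, either way round below 0.09 rad) and x of bottle_b in the frame of row between -0.049 and -0.012 m and y of bottle_b in the frame of row between -0.15 and 0.15 m and z of bottle_b in the frame of row between -0.006 and 0.006 m and (angle between the x axis of bottle_b and the x axis of shaker, either way round below 0.09 rad or angle between the x axis of bottle_b and the y axis of shaker, either way round below 0.09 rad) and x of bottle_c in the frame of row between -0.049 and -0.012 m and y of bottle_c in the frame of row between -0.15 and 0.15 m and z of bottle_c in the frame of row between -0.006 and 0.006 m and (angle between the x axis of bottle_c and the x axis of shaker, either way round below 0.09 rad or angle between the x axis of bottle_c and the y axis of shaker, either way round below 0.09 rad) and contact force between each of bottle_a, bottle_b, bottle_c and the fingers below 0.3 N), for 0.2 s.
3. with every bottle in, the moving bar is pushed up against them (gap under 45.5 mm) (x of bottle_a in the frame of row between -0.049 and -0.012 m and y of bottle_a in the frame of row between -0.15 and 0.15 m and z of bottle_a in the frame of row between -0.006 and 0.006 m and angle between each of bottle_a, bottle_b, bottle_c's own z axis and vertical below 0.08 rad and (angle between the x axis of bottle_a and the x axis of shaker, either way round below 0.09 rad or angle between the x axis of bottle_a and the y axis of shaker, either way round below 0.09 rad) and x of bottle_b in the frame of row between -0.049 and -0.012 m and y of bottle_b in the frame of row between -0.15 and 0.15 m and z of bottle_b in the frame of row between -0.006 and 0.006 m and (angle between the x axis of bottle_b and the x axis of shaker, either way round below 0.09 rad or angle between the x axis of bottle_b and the y axis of shaker, either way round below 0.09 rad) and x of bottle_c in the frame of row between -0.049 and -0.012 m and y of bottle_c in the frame of row between -0.15 and 0.15 m and z of bottle_c in the frame of row between -0.006 and 0.006 m and (angle between the x axis of bottle_c and the x axis of shaker, either way round below 0.09 rad or angle between the x axis of bottle_c and the y axis of shaker, either way round below 0.09 rad) and value of joint clamp_bar above 0.0185 m), for 0.2 s.
At the end, for the whole second after the job is handed in: all the rubbish lies in the bucket, below its rim; every bottle stands still and upright (to 5 degrees) on the mat, wholly between the bars, flat sides square to the bars to within 5 degrees; the gap between the bars is under 45.5 mm for the 44 mm bottles (all of step 1 and all of step 3 and linear speed of each of bottle_a, bottle_b, bottle_c below 0.03 m/s); the robot touches nothing.
It fails at once if the tube rack is moved by more than 30 mm or tipped (distance of tube_rack from where it was at the start of the episode above 0.03 m or angle between tube_rack's own z axis and vertical above 0.4 rad).
It fails at once if the tip box is moved by more than 30 mm or tipped (distance of tip_box from where it was at the start of the episode above 0.03 m or angle between tip_box's own z axis and vertical above 0.4 rad).
It fails at once if the amber bottle is moved by more than 30 mm or tipped (distance of amber_bottle from where it was at the start of the episode above 0.03 m or angle between amber_bottle's own z axis and vertical above 0.4 rad).
Of bottle_a, bottle_b, bottle_c only 2 to 3 are there at a start; the rules pass over those that are not, and their reading is None.
Of wad_a, wad_b, wad_c, cap_a, cap_b only 3 to 5 are there at a start; the rules pass over those that are not, and their reading is None.
At some moment in a run one of bottle_a, bottle_b, bottle_c, wad_a, wad_b, wad_c, cap_a, cap_b may be knocked a few centimetres aside while the robot is not near it.
It also fails if it takes over 210 s, if anything falls off the work surface, if the arm or the gripper's body presses on something with over 40 N, if the wrist force passes 120 N, or if a joint passes its speed limit or range.

## Working session

There is one attempt and no reset: what is moved stays moved. The work goes in short steps, Python scripts to look and compute and a tool call to move; the robot and the scene stay as the last step left them, time stands still between calls to the robot, and variables do not carry over. Pictures are saved under pics/ and viewed, at most 14 in all, crops included, and the job is handed in when it is done.

Besides the shell and the picture viewer there is one more tool, called after ">>>" by a JSON object that holds its "name" and its "arguments", one argument or row to a line. servo_tool: Moves the arm, as the interface text tells. Its arguments: {"type":"object","properties":{"commands":{"type":"array"},"grip_force":{"type":"number"}},"required":["commands"]}

```bash
mkdir -p pics
cat > h.py <<'E'
from rig import bot
import numpy as np, cv2
from scipy.spatial.transform import Rotation as R
def rot(q): return R.from_quat([q[1],q[2],q[3],q[0]])
def cloud(c):
    K=np.array(c["intrinsics"]);z=c["range_z"];v,u=np.mgrid[0:480,0:640]
    P=np.stack([(u-K[0,2])/K[0,0]*z,(v-K[1,2])/K[1,1]*z,z],-1)
    a=c["attitude"]; M=rot(a).as_matrix() if np.size(a)==4 else np.array(a)
    return P@M.T+np.array(c["xyz"])
E
python3 - <<'E'
from h import *
s=bot.read_state();print(s,bot.tcp_to_tips)
for n in("scene","top"):
    c=bot.camera(n);cv2.imwrite(f"pics/{n}0.png",c["color"][...,::-1]);print(n,c["xyz"],c["attitude"])
    for t in("platform","row","bar_mid","bottle_a","wad_a","cap_a","bucket","amber_bottle","tube_rack","tip_box","shaker"):
        print(t,[(np.round(d["location"],3).tolist(),round(d["p"],2)) for d in bot.place_of(n,t)])
E
```

```text
{'clock': 0.0, 'joints': array([-1.24369125,  0.60016064, -0.00252307,  1.60014406,  0.0017757 ,
        0.94289882, -0.07982993]), 'qd': array([-1.13535927e-03, -1.23329629e-03,  4.78317191e-04,  1.65084436e-04,
       -1.05188373e-04,  6.95293916e-05, -6.86146204e-04]), 'effort': array([ 1.99744286e-04, -7.65053487e+01,  1.49787214e+00, -2.52338076e+01,
       -5.23612776e-02,  1.67677423e-02,  1.69268360e-04]), 'position': array([0.2846835 , 0.66618867, 0.19832956]), 'tcp_rot': array([-9.27987021e-05,  2.00534670e-01,  9.79686276e-01, -7.98968058e-04]), 'ft_force': array([0.11280579, 0.19595355, 0.47506313]), 'moment': array([ 0.03882421, -0.02530659,  0.01943287]), 'grip_force': 0.0, 'gripper_width': 0.99824114252537} 0.014
scene [ 1.12138454 -0.08218962  1.00683373] [-0.19103103  0.7191675   0.64420431 -0.17693519]
platform [([0.558, 0.018, 0.082], 0.9)]
row [([0.59, 0.022, 0.082], 0.82), ([0.468, 0.083, 0.077], 0.22)]
bar_mid [([0.524, 0.01, 0.103], 0.88)]
bottle_a [([0.584, -0.314, -0.001], 0.97), ([0.444, -0.317, -0.003], 0.92), ([0.616, 0.305, -0.001], 0.72)]
wad_a [([0.467,
[... 294 characters left out ...]
aker [([0.556, 0.015, 0.002], 0.76), ([0.74, -0.285, -0.0], 0.64), ([0.43, 0.319, -0.002], 0.58)]
top [ 0.37249965 -0.03884535  1.10254452] [ 0.07027915 -0.69478517  0.71166443 -0.07660384]
platform [([0.741, -0.293, -0.004], 0.69), ([0.592, 0.025, 0.075], 0.63)]
row [([0.592, 0.024, 0.078], 0.97)]
bar_mid [([0.527, 0.011, 0.105], 0.8)]
bottle_a [([0.446, -0.318, -0.002], 0.56)]
wad_a [([0.57, -0.037, 0.083], 0.61), ([0.463, 0.086, 0.083], 0.54)]
cap_a [([0.487, -0.048, 0.077], 0.6)]
bucket [([0.428, 0.321, 0.001], 0.56)]
amber_bottle [([0.525, -0.403, 0.002], 0.68)]
tube_rack []
tip_box [([0.74, -0.292, -0.002], 0.96)]
shaker [([0.557, 0.012, -0.004], 0.86), ([0.585, -0.309, -0.004], 0.18)]
```

View pics/scene0.png

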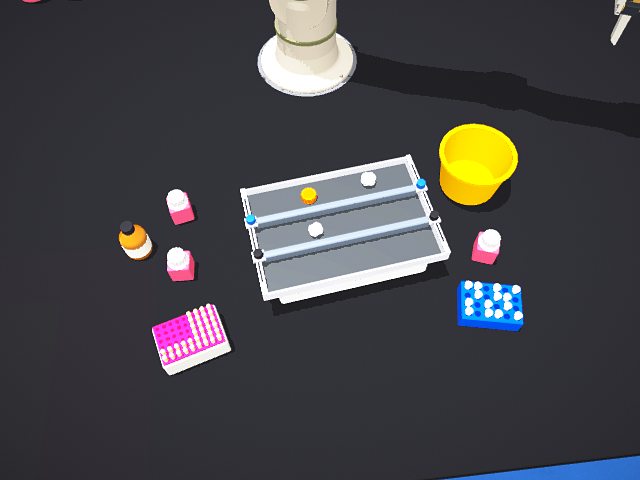

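View pics/top0.png

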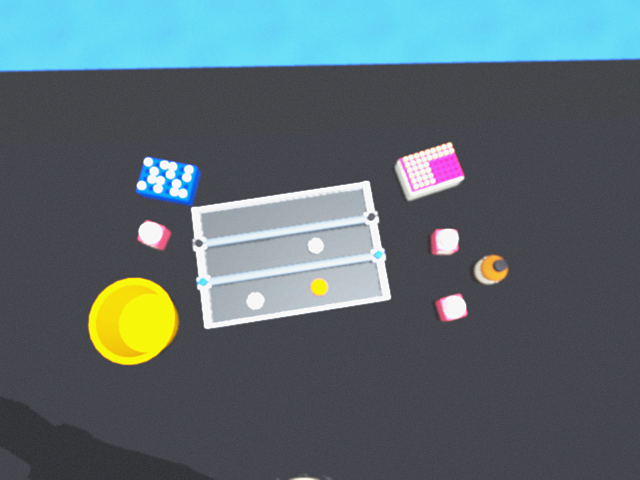

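The scene view shows three pink bottles at (180,207), (180,265) and (487,246), the amber bottle at (135,240), and the bucket at (478,165). On the platform are two wads, at (368,180) and (316,229), and one cap at (309,195). The top view agrees, with wads at (255,300) and (316,245) and the cap at (319,287). The shaker is turned a few degrees, so I measure the yaws next.

```bash
cat >> h.py <<'E'
def both():
    return [cloud(bot.camera(n)).reshape(-1,3) for n in("scene","top")]
def near(P,x,y,r,z0,z1):
    return P[(np.hypot(P[:,0]-x,P[:,1]-y)<r)&(P[:,2]>z0)&(P[:,2]<z1)]
def rect(Q):
    (c,s,a)=cv2.minAreaRect((Q[:,:2]*1000).astype(np.float32)); return np.round(c,1),np.round(s,1),round(a,1),len(Q)
E
python3 - <<'E'
from h import *
Cs=both()
for n,P in zip(("scene","top"),Cs):
    print(n)
    for x,y in((.445,-.318),(.584,-.312),(.616,.306)):
        for z0,z1 in((.01,.053),(.04,.053),(.064,.08)):
            Q=near(P,x,y,.045,z0,z1)
            if len(Q)>5: print((x,y),z0,rect(Q), Q[:,2].max().round(4))
    for x,y in((.465,.088),(.569,-.036),(.487,-.045)):
        Q=near(P,x,y,.024,.087,.115)
        if len(Q)>5: print('rub',rect(Q),np.percentile(Q[:,2],[50,95,100]).round(4))
    Q=near(P,.43,.32,.1,.095,.11); print('bucket',cv2.minEnclosingCircle((Q[:,:2]*1000).astype(np.float32)),Q[:,2].max())
    Q=near(P,.52,-.4,.05,.06,.1); print('amber',rect(Q))
    Q=near(P,.557,.015,.25,.101,.110)
    # bars: split by rough frame, fit lines
    for yaw in(0.09,):
        e=np.array([np.cos(yaw),np.sin(yaw)]);f=np.array([-e[1],e[0]])
        d=(Q[:,:2]-[.557,.015]);a=d@e;b=d@f
        for c in(-.03,.043):
            m=(abs(a-c)<.02)&(abs(b)<.15)
            if m.sum()>20:
                k=np.polyfit(b[m],a[m],1);print('bar',c,m.sum(),'yaw',yaw-np.arctan(k[0]),'mid',k[1],np.percentile(a[m]-k[0]*b[m],[2,98]),Q[m,2].mean())
    Q=near(P,.557,.015,.25,.076,.084);print('mat z',np.median(Q[:,2]))
    Q=near(P,.557,.015,.25,.09,.11); print('allrim',rect(Q))
E
```

```text
scene
(0.445, -0.318) 0.01 (array([ 448.6, -314.4]), array([44.4, 44.2]), 14.3, 359) 0.053
(0.445, -0.318) 0.04 (array([ 448.7, -314.3]), array([44.1, 44.4]), 14.7, 175) 0.053
(0.445, -0.318) 0.064 (array([ 447.1, -314.9]), array([34.7, 33.9]), 10.2, 208) 0.078
(0.584, -0.312) 0.01 (array([ 587.6, -310.6]), array([44.9, 46. ]), 89.9, 421) 0.053
(0.584, -0.312) 0.04 (array([ 587. , -310.7]), array([44.4, 45.1]), 89.2, 214) 0.053
(0.584, -0.312) 0.064 (array([ 586.8, -310.6]), array([34., 34.]), 29.8, 241) 0.0785
(0.616, 0.306) 0.01 (array([615.9, 304.3]), array([44.5, 44.1]), 67.6, 393) 0.0529
(0.616, 0.306) 0.04 (array([615.9, 304.4]), array([44.1, 44.1]), 67.7, 184) 0.0529
(0.616, 0.306) 0.064 (array([615.3, 305. ]), array([34.2, 32.9]), 60.8, 233) 0.0777
rub (array([467.5,  82.1]), array([28.8, 28. ]), 83.3, 169) [0.1025 0.1083 0.1113]
rub (array([573.1, -36.9]), array([23.3, 25.3]), 29.9, 154) [0.1014 0.1069 0.109 ]
rub (array([490.6, -43.5]), array([30.5, 30.1]), 38.1, 182) [0.0968 0.0998 0.1017]
bucket ((432.2598876953125, 317.330322265625), 82.70771026611328) 0.1090740439944101
[... 1144 characters left out ...]
ub (array([463.8,  83.4]), array([29.1, 29. ]), 86.6, 195) [0.1017 0.1081 0.1097]
rub (array([571.7, -35.4]), array([26. , 28.4]), 87.6, 157) [0.1    0.1059 0.1081]
rub (array([488.1, -41.3]), array([29.4, 29.9]), 88.8, 191) [0.0954 0.0983 0.0998]
bucket ((432.3232421875, 319.58447265625), 80.68611145019531) 0.10592579708947425
amber (array([ 522.7, -400.1]), array([50.6, 48.6]), 6.6, 459)
bar -0.03 1208 yaw 0.13394015800277148 mid -0.033349602886751865 [-0.04074925 -0.02548594] 0.10505823188000023
bar 0.043 1153 yaw 0.1332799014743077 mid 0.04359492282940717 [0.03610384 0.05160685] 0.10490246110786121
mat z 0.07948589934038108
allrim (array([554.5,  45.1]), array([240.8, 426.1]), 7.6, 5530)
```

```bash
cat > plan.py <<'E'
# usage: plan.py x,y,z,yaw ... (m, deg of tool x in world); shifts from last commanded pose
import sys,json,numpy as np
try: c=json.load(open('cmd.json'))
except Exception: c=[.285,.667,.199,156.9]
a=np.radians(c[3]); X=np.array([np.cos(a),np.sin(a)]); Y=np.array([np.sin(a),-np.cos(a)])
for s in sys.argv[1:]:
    t=[float(v) for v in s.split(',')]; d=np.array(t[:2])-c[:2]
    w=(t[3]-c[3]+180)%360-180
    print(s,'->',np.round([d@X*1000,d@Y*1000,(c[2]-t[2])*1000,-w],1).tolist(), 'dist',round(1000*np.linalg.norm(d)))
json.dump(t,open('cmd.json','w'))
E
python3 plan.py .4655,.083,.2,7.65
```

```text
.4655,.083,.2,7.65 -> [-395.2, -466.4, -1.0, 149.2] dist 611
```

>>> {"name": "servo_tool", "arguments": {
  "commands": [
    [[-395.2, -466.4, -1, 0, 0, 149.2, 0.3], [-395.2, -466.4, -1, 0, 0, 149.2, 0.3], [-395.2, -466.4, -1, 0, 0, 149.2, 0.3], [-395.2, -466.4, -1, 0, 0, 149.2, 0.3], [-395.2, -466.4, -1, 0, 0, 149.2, 0.3], [-395.2, -466.4, -1, 0, 0, 149.2, 0.3], [-395.2, -466.4, -1, 0, 0, 149.2, 0.3], [-395.2, -466.4, -1, 0, 0, 149.2, 0.3], [-395.2, -466.4, -1, 0, 0, 149.2, 0.3], [-395.2, -466.4, -1, 0, 0, 149.2, 0.3], [-395.2, -466.4, -1, 0, 0, 149.2, 0.3], [-395.2, -466.4, -1, 0, 0, 149.2, 0.3], [-395.2, -466.4, -1, 0, 0, 149.2, 0.3], [-395.2, -466.4, -1, 0, 0, 149.2, 0.3], [-395.2, -466.4, -1, 0, 0, 149.2, 0.3], [-395.2, -466.4, -1, 0, 0, 149.2, 0.3], [-395.2, -466.4, -1, 0, 0, 149.2, 0.3], [-395.2, -466.4, -1, 0, 0, 149.2, 0.3], [-395.2, -466.4, -1, 0, 0, 149.2, 0.3], [-395.2, -466.4, -1, 0, 0, 149.2, 0.3]]
  ],
  "grip_force": 10
}}

```text
clock: 2.97
position: [0.4652, 0.0825, 0.2005]
tcp_rot: [-0.0, 0.993, 0.115, 0.0]
ft_force: [0.6, -0.4, -0.4]
gripper_width: 0.651
grip_force: 0.0
```

>>> {"name": "servo_tool", "arguments": {
  "commands": [
    [[0, 0, 0, 0, 0, 0, 0.3], [0, 0, 0, 0, 0, 0, 0.3], [0, 0, 0, 0, 0, 0, 0.3]]
  ]
}}

```text
clock: 3.22
position: [0.4651, 0.0827, 0.2003]
tcp_rot: [-0.0, 0.993, 0.121, 0.0]
ft_force: [0.5, -0.4, -0.4]
gripper_width: 0.649
grip_force: 0.0
```

```bash
python3 -c "
from h import *
s=bot.read_state();q=s['tcp_rot'];print(s['position'],2*np.degrees(np.arctan2(q[2],q[1])),s['joints'])"
```

```text
[0.46506673 0.08270602 0.20028861] 13.880853907391847 [-0.84842528  0.36788032  0.74770229  2.19075831 -0.38351359  0.71229191
 -1.1673126 ]
```

```bash
echo '[0.4655,0.083,0.2,13.7]'>cmd.json; python3 plan.py .4655,.083,.098,7.65 .4655,.083,.2,7.65 .43,.319,.2,7.65
```

```text
.4655,.083,.098,7.65 -> [0.0, 0.0, 102.0, 6.1] dist 0
.4655,.083,.2,7.65 -> [0.0, 0.0, 0.0, 6.1] dist 0
.43,.319,.2,7.65 -> [21.4, -237.7, 0.0, 6.1] dist 239
```

>>> {"name": "servo_tool", "arguments": {
  "commands": [
    [[0, 0, 40, 0, 0, 6.1, 0.3], [0, 0, 75, 0, 0, 6.1, 0.3], [0, 0, 102, 0, 0, 6.1, 0.3], [0, 0, 102, 0, 0, 6.1, 0.3], [0, 0, 102, 0, 0, 6.1, -1], [0, 0, 102, 0, 0, 6.1, -1], [0, 0, 102, 0, 0, 6.1, -1], [0, 0, 102, 0, 0, 6.1, -1], [0, 0, 102, 0, 0, 6.1, -1], [0, 0, 65, 0, 0, 6.1, -1], [0, 0, 30, 0, 0, 6.1, -1], [0, 0, 0, 0, 0, 6.1, -1], [21.4, -237.7, 0, 0, 0, 6.1, -1], [21.4, -237.7, 0, 0, 0, 6.1, -1], [21.4, -237.7, 0, 0, 0, 6.1, -1], [21.4, -237.7, 0, 0, 0, 6.1, -1], [21.4, -237.7, 0, 0, 0, 6.1, -1], [21.4, -237.7, 0, 0, 0, 6.1, -1], [21.4, -237.7, 0, 0, 0, 6.1, -1], [21.4, -237.7, 0, 0, 0, 6.1, -1]]
  ]
}}

```text
clock: 4.88
position: [0.4291, 0.3203, 0.2004]
tcp_rot: [0.0, 0.998, 0.068, 0.0]
ft_force: [-0.1, -1.0, -0.1]
gripper_width: 0.007
grip_force: 0.0
```

```bash
python3 plan.py .43,.319,.09,7.65 .43,.319,.2,7.65 .489,-.0425,.2,7.65
```

```text
.43,.319,.09,7.65 -> [0.0, 0.0, 110.0, -0.0] dist 0
.43,.319,.2,7.65 -> [0.0, 0.0, 0.0, -0.0] dist 0
.489,-.0425,.2,7.65 -> [10.4, 366.1, 0.0, -0.0] dist 366
```

```bash
echo '[0.43,0.319,0.2,7.65]'>cmd.json
python3 - <<'E'
from h import *
for n in("scene","top"):
    c=bot.camera(n);cv2.imwrite(f"pics/{n}1.png",c["color"][...,::-1])
    for t in("wad_a","cap_a"):
        print(t,[(np.round(d["location"],3).tolist(),round(d["p"],2)) for d in bot.place_of(n,t)])
E
```

```text
wad_a [([0.572, -0.036, 0.08], 0.59), ([0.464, 0.085, 0.077], 0.54)]
cap_a [([0.487, -0.04, 0.08], 0.65), ([0.555, 0.012, -0.001], 0.49)]
wad_a [([0.572, -0.036, 0.084], 0.49), ([0.465, 0.082, 0.08], 0.44)]
cap_a [([0.486, -0.048, 0.08], 0.5)]
```

View pics/scene1.png

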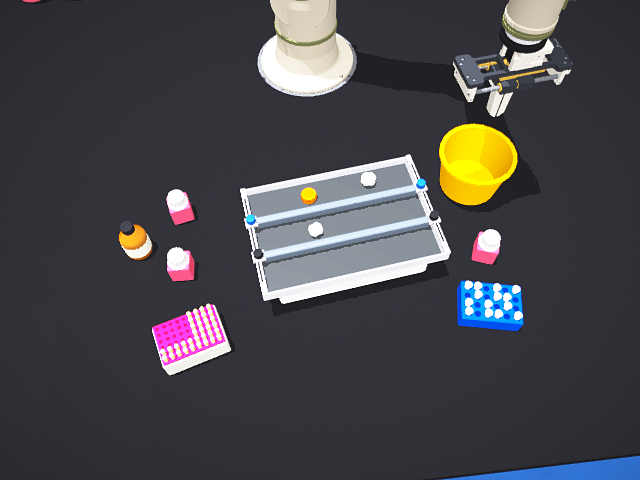

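The picture shows the wad still at (368,180), untouched. The fingers probably closed too late, so I'll redo it with the steps separated.

```bash
python3 plan.py  .465,.083,.2,7.65  .465,.083,.098,7.65
```

```text
.465,.083,.2,7.65 -> [3.3, 238.6, 0.0, -0.0] dist 239
.465,.083,.098,7.65 -> [3.3, 238.6, 102.0, -0.0] dist 239
```

>>> {"name": "servo_tool", "arguments": {
  "commands": [
    [[3.3, 238.6, 0, 0, 0, 0, 0.3], [3.3, 238.6, 0, 0, 0, 0, 0.3], [3.3, 238.6, 0, 0, 0, 0, 0.3], [3.3, 238.6, 0, 0, 0, 0, 0.3], [3.3, 238.6, 0, 0, 0, 0, 0.3], [3.3, 238.6, 0, 0, 0, 0, 0.3], [3.3, 238.6, 0, 0, 0, 0, 0.3], [3.3, 238.6, 0, 0, 0, 0, 0.3], [3.3, 238.6, 40, 0, 0, 0, 0.3], [3.3, 238.6, 75, 0, 0, 0, 0.3], [3.3, 238.6, 102, 0, 0, 0, 0.3], [3.3, 238.6, 102, 0, 0, 0, 0.3], [3.3, 238.6, 102, 0, 0, 0, 0.3], [3.3, 238.6, 102, 0, 0, 0, 0.3]]
  ]
}}

```text
clock: 6.35
position: [0.4649, 0.0828, 0.0992]
tcp_rot: [-0.0, 0.998, 0.066, 0.0]
ft_force: [0.1, -0.0, -0.0]
gripper_width: 0.648
grip_force: 0.0
```

>>> {"name": "servo_tool", "arguments": {
  "commands": [
    [[0, 0, 0, 0, 0, 0, -1], [0, 0, 0, 0, 0, 0, -1], [0, 0, 0, 0, 0, 0, -1], [0, 0, 0, 0, 0, 0, -1], [0, 0, 0, 0, 0, 0, -1], [0, 0, 0, 0, 0, 0, -1], [0, 0, 0, 0, 0, 0, -1], [0, 0, 0, 0, 0, 0, -1]]
  ]
}}

```text
clock: 7.02
position: [0.4644, 0.0825, 0.0983]
tcp_rot: [0.0, 0.998, 0.066, 0.0]
ft_force: [-0.4, -0.7, -0.0]
gripper_width: 0.13
grip_force: 0.0
```

Run:
```python
from h import *
ims=[]
for n in("scene","top"):
    c=bot.camera(n);im=c["color"][...,::-1]
    ims.append(cv2.resize(im[130:250,280:440] if n=="scene" else im[240:360,180:340],(400,300)))
    P=cloud(c).reshape(-1,3);Q=near(P,.465,.083,.1,.3,.5)
    print(bot.read_state()['gripper_width'],[(np.round(d["location"],3).tolist(),round(d["p"],2)) for d in bot.place_of(n,"wad_a")])
cv2.imwrite("pics/c2.png",np.hstack(ims))
```

```text
0.08269658079925077 [([0.57, -0.036, 0.081], 0.59), ([0.466, 0.086, 0.078], 0.43), ([0.613, 0.306, -0.002], 0.2)]
0.01879698773094739 [([0.486, -0.048, 0.079], 0.61), ([0.572, -0.038, 0.083], 0.56)]
```

View pics/c2.png

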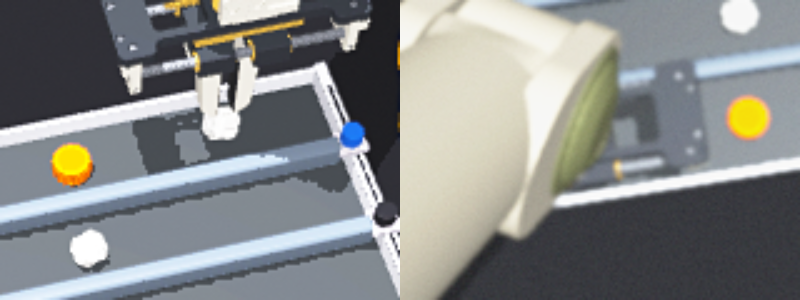

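The crop shows the closed fingers at (225,95), behind or above the wad at (222,125), so the gripper missed it. I'll locate the fingertips in the depth data.

Run:
```python
from h import *
c=bot.camera("scene");P=cloud(c);print(bot.read_state()['position'],bot.read_state()['gripper_width'])
# column through the fingers: crop (225,y) -> u=280+225*.4=370, v=130+y*.4
for u in(364,368,372,376):
    print(u,[ (v,np.round(P[v,u]*1000).astype(int).tolist()) for v in range(150,190,3)])
```

```text
[0.46437142 0.08242117 0.09819441] 0.0030012740503314434
364 [(150, [496, 61, 228]), (153, [503, 60, 229]), (156, [503, 61, 219]), (159, [505, 61, 213]), (162, [475, 68, 166]), (165, [474, 69, 154]), (168, [476, 69, 147]), (171, [476, 70, 138]), (174, [475, 71, 126]), (177, [465, 74, 103]), (180, [473, 73, 104]), (183, [478, 72, 101]), (186, [472, 74, 81]), (189, [479, 73, 80])]
368 [(150, [496, 69, 226]), (153, [502, 68, 225]), (156, [502, 68, 217]), (159, [501, 69, 208]), (162, [473, 77, 162]), (165, [474, 77, 154]), (168, [473, 78, 142]), (171, [473, 79, 132]), (174, [474, 79, 124]), (177, [470, 81, 109]), (180, [475, 80, 105]), (183, [479, 80, 100]), (186, [472, 83, 81]), (189, [482, 81, 83])]
372 [(150, [499, 75, 230]), (153, [499, 76, 222]), (156, [501, 76, 215]), (159, [473, 84, 170]), (162, [472, 85, 159]), (165, [472, 86, 150]), (168, [472, 86, 140]), (171, [472, 87, 130]), (174, [471, 88, 119]), (177, [468, 90, 105]), (180, [473, 89, 102]), (183, [476, 89, 95]), (186, [473, 91, 80]), (189, [480, 90, 80])]
376 [(150, [498, 83, 227]), (153, [500, 83, 221]), (156, [501, 83, 214]), (159, [472, 92, 168]), (162, [473, 92, 160]), (165, [473, 93, 150]), (168, [471, 95, 138]), (171, [474, 95, 131]), (174, [446, 103, 83]), (177, [451, 103, 80]), (180, [460, 101, 81]), (183, [467, 100, 82]), (186, [474, 99, 80]), (189, [482, 98, 81])]
```

>>> {"name": "servo_tool", "arguments": {
  "commands": [
    [[0, 0, -40, 0, 0, 0, -1], [0, 0, -80, 0, 0, 0, -1], [0, 0, -80, 0, 0, 0, -1], [0, 0, -80, 0, 0, 0, -1]]
  ]
}}

```text
clock: 7.6
position: [0.4654, 0.083, 0.1798]
tcp_rot: [-0.001, 0.998, 0.066, 0.002]
ft_force: [-0.0, -0.7, -1.1]
gripper_width: 0.004
grip_force: 0.0
```

```bash
echo '[0.465,0.083,0.178,7.65]'>cmd.json;  python3 - <<'E'
from h import *
s=bot.read_state();print(s['position'],s['tcp_rot'],s['gripper_width'])
c=bot.camera("scene");P=cloud(c);cv2.imwrite("pics/c3.png",cv2.resize(c["color"][80:230,280:480,::-1],(800,600),interpolation=0))
Q=near(P.reshape(-1,3),*s['position'][:2],.03,.112,.26)
for z in np.arange(.112,.25,.006):
    q=Q[(Q[:,2]>=z)&(Q[:,2]<z+.006)]
    if len(q): print(z.round(3),len(q),(q[:,:2].min(0)*1000).round(),(q[:,:2].max(0)*1000).round())
E
```

```text
[0.46540119 0.08300325 0.17975153] [-6.98877414e-04  9.97815402e-01  6.60365463e-02  1.76365205e-03] 0.004079404982016993
0.196 2 [472.  86.] [473.  87.]
0.202 21 [472.  75.] [477.  93.]
0.208 38 [464.  67.] [478.  98.]
0.214 36 [463.  67.] [479.  97.]
0.22 36 [460.  67.] [477.  99.]
0.226 42 [464.  66.] [478.  96.]
0.232 41 [462.  65.] [478.  97.]
0.238 43 [462.  65.] [477.  99.]
0.244 48 [465.  65.] [478. 100.]
```

View pics/c3.png

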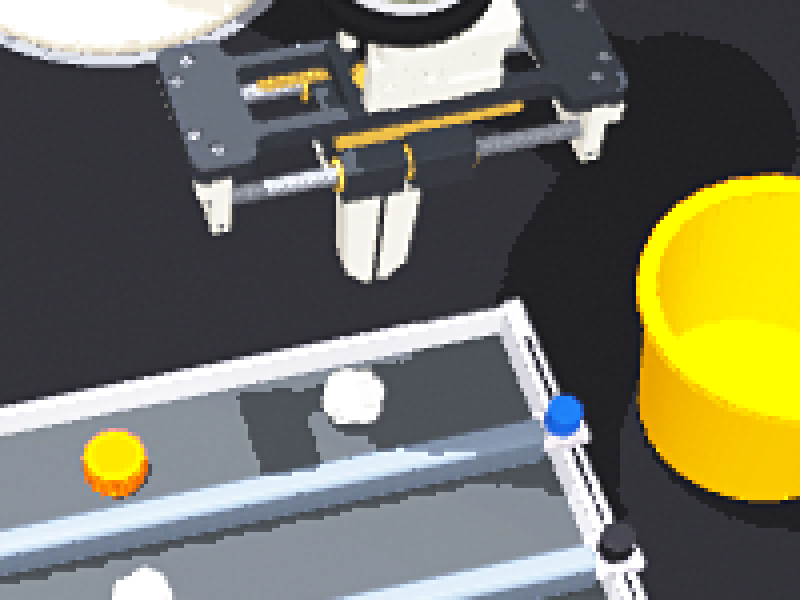

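The fingers are at image (375,230) in the crop, well clear of the wad at (353,395). In the depth data the tips sit about 18 mm above the reported TCP, not 14 mm below it. From here I'll work with tip z = TCP z + 0.018 and watch the force when I go lower.

>>> {"name": "servo_tool", "arguments": {
  "commands": [
    [[0, 0, 0, 0, 0, 0, 0.2], [0, 0, 0, 0, 0, 0, 0.2], [0, 0, 0, 0, 0, 0, 0.2], [0, 0, 30, 0, 0, 0, 0.2], [0, 0, 60, 0, 0, 0, 0.2], [0, 0, 60, 0, 0, 0, 0.2], [0, 0, 60, 0, 0, 0, 0.2], [0, 0, 60, 0, 0, 0, 0.2], [0, 0, 60, 0, 0, 0, 0.2], [0, 0, 75, 0, 0, 0, 0.2], [0, 0, 90, 0, 0, 0, 0.2], [0, 0, 100, 0, 0, 0, 0.2], [0, 0, 106, 0, 0, 0, 0.2], [0, 0, 106, 0, 0, 0, 0.2]]
  ]
}}

```text
clock: 8.82
position: [0.4645, 0.0826, 0.0723]
tcp_rot: [-0.0, 0.998, 0.066, 0.0]
ft_force: [-0.1, 0.6, -0.2]
gripper_width: 0.597
grip_force: 0.0
```

>>> {"name": "servo_tool", "arguments": {
  "commands": [
    [[0, 0, 3, 0, 0, 0, 0.2], [0, 0, 3, 0, 0, 0, -1], [0, 0, 3, 0, 0, 0, -1], [0, 0, 3, 0, 0, 0, -1], [0, 0, 3, 0, 0, 0, -1], [0, 0, 3, 0, 0, 0, -1], [0, 0, 3, 0, 0, 0, -1], [0, 0, 3, 0, 0, 0, -1], [0, 0, 3, 0, 0, 0, -1]]
  ]
}}

```text
clock: 9.57
position: [0.4645, 0.0826, 0.0695]
tcp_rot: [-0.0, 0.998, 0.066, 0.0]
ft_force: [-0.2, 0.5, 5.3]
gripper_width: 0.331
grip_force: 10.0
```

```bash
echo '[0.465,0.083,0.069,7.65]'>cmd.json; python3 plan.py .465,.083,.16,7.65 .43,.319,.16,7.65;python3 plan.py .43,.319,.06,7.65 .43,.319,.16,7.65 .489,-.0425,.16,7.65; python3 plan.py .489,-.0425,.07,7.65
```

```text
.465,.083,.16,7.65 -> [0.0, 0.0, -91.0, -0.0] dist 0
.43,.319,.16,7.65 -> [-3.3, -238.6, -91.0, -0.0] dist 239
.43,.319,.06,7.65 -> [0.0, 0.0, 100.0, -0.0] dist 0
.43,.319,.16,7.65 -> [0.0, 0.0, 0.0, -0.0] dist 0
.489,-.0425,.16,7.65 -> [10.4, 366.1, 0.0, -0.0] dist 366
.489,-.0425,.07,7.65 -> [0.0, 0.0, 90.0, -0.0] dist 0
```

>>> {"name": "servo_tool", "arguments": {
  "commands": [
    [[0, 0, -40, 0, 0, 0, -1], [0, 0, -80, 0, 0, 0, -1], [0, 0, -91, 0, 0, 0, -1], [0, 0, -91, 0, 0, 0, -1], [3.3, -238.6, -91, 0, 0, 0, -1], [3.3, -238.6, -91, 0, 0, 0, -1], [3.3, -238.6, -91, 0, 0, 0, -1], [3.3, -238.6, -91, 0, 0, 0, -1], [3.3, -238.6, -91, 0, 0, 0, -1], [3.3, -238.6, -91, 0, 0, 0, -1], [3.3, -238.6, -91, 0, 0, 0, -1], [3.3, -238.6, -91, 0, 0, 0, -1], [3.3, -238.6, -91, 0, 0, 0, -1]]
  ]
}}

```text
clock: 10.65
position: [0.436, 0.3183, 0.1593]
tcp_rot: [0.001, 0.998, 0.065, -0.0]
ft_force: [0.8, -0.3, 0.2]
gripper_width: 0.334
grip_force: 10.0
```

>>> {"name": "servo_tool", "arguments": {
  "commands": [
    [[-6.6, 0, 40, 0, 0, 0, -1], [-6.6, 0, 80, 0, 0, 0, -1], [-6.6, 0, 100, 0, 0, 0, -1], [-6.6, 0, 100, 0, 0, 0, 0.2], [-6.6, 0, 100, 0, 0, 0, 0.2], [-6.6, 0, 100, 0, 0, 0, 0.2], [-6.6, 0, 100, 0, 0, 0, 0.2], [-6.6, 0, 60, 0, 0, 0, 0.2], [-6.6, 0, 20, 0, 0, 0, 0.2], [-6.6, 0, 0, 0, 0, 0, 0.2], [3.8, 366.1, 0, 0, 0, 0, 0.2], [3.8, 366.1, 0, 0, 0, 0, 0.2], [3.8, 366.1, 0, 0, 0, 0, 0.2], [3.8, 366.1, 0, 0, 0, 0, 0.2], [3.8, 366.1, 0, 0, 0, 0, 0.2], [3.8, 366.1, 0, 0, 0, 0, 0.2], [3.8, 366.1, 0, 0, 0, 0, 0.2], [3.8, 366.1, 0, 0, 0, 0, 0.2], [3.8, 366.1, 0, 0, 0, 0, 0.2], [3.8, 366.1, 0, 0, 0, 0, 0.2]]
  ]
}}

```text
clock: 12.32
position: [0.4894, -0.0503, 0.1625]
tcp_rot: [0.001, 0.998, 0.061, 0.003]
ft_force: [0.1, 0.1, 0.0]
gripper_width: 0.601
grip_force: 0.0
```

>>> {"name": "servo_tool", "arguments": {
  "commands": [
    [[0, 0, 30, 0, 0, 0, 0.2], [0, 0, 60, 0, 0, 0, 0.2], [0, 0, 75, 0, 0, 0, 0.2], [0, 0, 85, 0, 0, 0, 0.2], [0, 0, 88, 0, 0, 0, 0.2], [0, 0, 88, 0, 0, 0, 0.2], [0, 0, 88, 0, 0, 0, -1], [0, 0, 88, 0, 0, 0, -1], [0, 0, 88, 0, 0, 0, -1], [0, 0, 88, 0, 0, 0, -1], [0, 0, 88, 0, 0, 0, -1], [0, 0, 88, 0, 0, 0, -1], [0, 0, 88, 0, 0, 0, -1], [0, 0, 88, 0, 0, 0, -1]]
  ]
}}

```text
clock: 13.48
position: [0.4884, -0.0428, 0.0727]
tcp_rot: [-0.0, 0.998, 0.066, 0.0]
ft_force: [-0.3, 1.0, 7.2]
gripper_width: 0.315
grip_force: 10.0
```

>>> {"name": "servo_tool", "arguments": {
  "commands": [
    [[0, 0, -40, 0, 0, 0, -1], [0, 0, -80, 0, 0, 0, -1], [0, 0, -88, 0, 0, 0, -1], [-10.4, -366, -88, 0, 0, 0, -1], [-10.4, -366, -88, 0, 0, 0, -1], [-10.4, -366, -88, 0, 0, 0, -1], [-10.4, -366, -88, 0, 0, 0, -1], [-10.4, -366, -88, 0, 0, 0, -1], [-10.4, -366, -88, 0, 0, 0, -1], [-10.4, -366, -88, 0, 0, 0, -1], [-10.4, -366, -88, 0, 0, 0, -1], [-10.4, -366, -88, 0, 0, 0, -1], [-10.4, -366, -88, 0, 0, 0, -1], [-10.4, -366, -88, 0, 0, 0, -1], [-10.4, -366, -88, 0, 0, 0, -1]]
  ]
}}

```text
clock: 14.73
position: [0.4297, 0.3177, 0.1601]
tcp_rot: [0.0, 0.998, 0.066, -0.0]
ft_force: [0.5, -0.0, -0.2]
gripper_width: 0.311
grip_force: 10.0
```

```bash
echo '[0.43,0.319,0.16,7.65]'>cmd.json
python3 - <<'E'
from h import *
for n in("scene","top"):
    c=bot.camera(n);P=cloud(c).reshape(-1,3)
    Q=near(P,.572,-.036,.024,.087,.115)
    if len(Q)>5: print('rub',rect(Q))
    for t in("wad_a","cap_a"):
        print(t,[(np.round(d["location"],3).tolist(),round(d["p"],2)) for d in bot.place_of(n,t)])
E
python3 plan.py .572,-.036,.16,7.65
```

```text
rub (array([573. , -36.9]), array([24.5, 28.4]), 37.6, 154)
wad_a [([0.429, 0.316, -0.0], 0.63), ([0.567, -0.036, 0.082], 0.51)]
cap_a [([0.557, 0.019, 0.085], 0.6), ([0.43, 0.319, 0.168], 0.53), ([0.428, 0.313, 0.001], 0.4)]
rub (array([571. , -35.9]), array([26.8, 26.9]), 74.7, 155)
wad_a [([0.426, 0.315, 0.005], 0.48)]
cap_a []
.572,-.036,.16,7.65 -> [93.5, 370.7, 0.0, -0.0] dist 382
```

Wad 1 is in the bucket. I'll drop the cap and go to wad 2.

>>> {"name": "servo_tool", "arguments": {
  "commands": [
    [[0, 0, 40, 0, 0, 0, -1], [0, 0, 80, 0, 0, 0, -1], [0, 0, 100, 0, 0, 0, -1], [0, 0, 100, 0, 0, 0, 0.2], [0, 0, 100, 0, 0, 0, 0.2], [0, 0, 100, 0, 0, 0, 0.2], [0, 0, 60, 0, 0, 0, 0.2], [0, 0, 20, 0, 0, 0, 0.2], [0, 0, 0, 0, 0, 0, 0.2], [93.5, 370.7, 0, 0, 0, 0, 0.2], [93.5, 370.7, 0, 0, 0, 0, 0.2], [93.5, 370.7, 0, 0, 0, 0, 0.2], [93.5, 370.7, 0, 0, 0, 0, 0.2], [93.5, 370.7, 0, 0, 0, 0, 0.2], [93.5, 370.7, 0, 0, 0, 0, 0.2], [93.5, 370.7, 0, 0, 0, 0, 0.2], [93.5, 370.7, 0, 0, 0, 0, 0.2], [93.5, 370.7, 0, 0, 0, 0, 0.2], [93.5, 370.7, 0, 0, 0, 0, 0.2], [93.5, 370.7, 0, 0, 0, 0, 0.2]]
  ]
}}

```text
clock: 16.7
position: [0.5724, -0.041, 0.1625]
tcp_rot: [0.001, 0.998, 0.063, 0.002]
ft_force: [0.5, 0.7, -0.0]
gripper_width: 0.596
grip_force: 0.0
```

>>> {"name": "servo_tool", "arguments": {
  "commands": [
    [[0, 0, 0, 0, 0, 0, 0.2], [0, 0, 30, 0, 0, 0, 0.2], [0, 0, 60, 0, 0, 0, 0.2], [0, 0, 75, 0, 0, 0, 0.2], [0, 0, 86, 0, 0, 0, 0.2], [0, 0, 86, 0, 0, 0, 0.2], [0, 0, 86, 0, 0, 0, -1], [0, 0, 86, 0, 0, 0, -1], [0, 0, 86, 0, 0, 0, -1], [0, 0, 86, 0, 0, 0, -1], [0, 0, 86, 0, 0, 0, -1], [0, 0, 86, 0, 0, 0, -1], [0, 0, 86, 0, 0, 0, -1], [0, 0, 86, 0, 0, 0, -1]]
  ]
}}

```text
clock: 17.87
position: [0.5716, -0.0367, 0.0749]
tcp_rot: [-0.0, 0.998, 0.066, 0.001]
ft_force: [-0.6, 1.4, 6.7]
gripper_width: 0.315
grip_force: 10.0
```

>>> {"name": "servo_tool", "arguments": {
  "commands": [
    [[0, 0, -40, 0, 0, 0, -1], [0, 0, -80, 0, 0, 0, -1], [0, 0, -86, 0, 0, 0, -1], [-93.5, -370.7, -86, 0, 0, 0, -1], [-93.5, -370.7, -86, 0, 0, 0, -1], [-93.5, -370.7, -86, 0, 0, 0, -1], [-93.5, -370.7, -86, 0, 0, 0, -1], [-93.5, -370.7, -86, 0, 0, 0, -1], [-93.5, -370.7, -86, 0, 0, 0, -1], [-93.5, -370.7, -86, 0, 0, 0, -1], [-93.5, -370.7, -86, 0, 0, 0, -1], [-93.5, -370.7, -86, 0, 0, 0, -1], [-93.5, -370.7, -86, 0, 0, 0, -1], [-93.5, -370.7, -86, 0, 0, 0, -1], [-93.5, -370.7, -86, 0, 0, 0, -1]]
  ]
}}

```text
clock: 19.12
position: [0.4298, 0.3181, 0.1602]
tcp_rot: [0.0, 0.998, 0.066, 0.0]
ft_force: [0.8, -0.7, 0.7]
gripper_width: 0.312
grip_force: 10.0
```

>>> {"name": "servo_tool", "arguments": {
  "commands": [
    [[0, 0, 40, 0, 0, 0, -1], [0, 0, 80, 0, 0, 0, -1], [0, 0, 100, 0, 0, 0, -1], [0, 0, 100, 0, 0, 0, -1], [0, 0, 100, 0, 0, 0, 0.3], [0, 0, 100, 0, 0, 0, 0.3], [0, 0, 100, 0, 0, 0, 0.3], [0, 0, 60, 0, 0, 0, 0.6], [0, 0, 20, 0, 0, 0, 0.6], [0, 0, -40, 0, 0, 0, 0.6], [0, 0, -40, 0, 0, 0, 0.6], [0, 0, -40, 0, 0, 0, 0.6]]
  ]
}}

```text
clock: 20.12
position: [0.4321, 0.3194, 0.2056]
tcp_rot: [-0.003, 0.998, 0.066, 0.003]
ft_force: [0.1, -0.0, -1.2]
gripper_width: 0.793
grip_force: 0.0
```

```bash
echo '[0.43,0.319,0.2,7.65]'>cmd.json
python3 - <<'E'
from h import *
ims=[]
for n in("scene","top"):
    c=bot.camera(n);ims.append(cv2.resize(c["color"][...,::-1],(400,300)));P=cloud(c).reshape(-1,3)
    for t in("wad_a","cap_a","bottle_a"):
        print(t,[(np.round(d["location"],3).tolist(),round(d["p"],2)) for d in bot.place_of(n,t)])
    for x,y in((.447,-.3135),(.586,-.31),(.615,.305)): print(rect(near(P,x,y,.045,.03,.053)))
cv2.imwrite("pics/c4.png",np.hstack(ims))
E
```

```text
wad_a [([0.43, 0.316, 0.002], 0.47), ([0.426, 0.315, 0.045], 0.41)]
cap_a [([0.425, 0.316, 0.033], 0.53)]
bottle_a [([0.581, -0.313, 0.001], 0.96), ([0.444, -0.316, -0.006], 0.95), ([0.615, 0.302, -0.004], 0.73)]
(array([ 448.6, -314.4]), array([44.7, 44.3]), 14.5, 240)
(array([ 586.9, -310.9]), array([44.9, 46.3]), 88.0, 269)
(array([616.5, 304.4]), array([44.9, 44.3]), 67.8, 260)
wad_a [([0.432, 0.316, 0.048], 0.54), ([0.429, 0.316, 0.008], 0.45), ([0.555, 0.014, -0.001], 0.16)]
cap_a [([0.427, 0.31, 0.03], 0.44)]
bottle_a [([0.583, -0.306, -0.003], 0.78), ([0.448, -0.315, 0.001], 0.75), ([0.619, 0.307, -0.0], 0.66)]
(array([ 446. , -312.9]), array([44.1, 44.9]), 14.0, 226)
(array([ 584.4, -308.9]), array([44.5, 43.2]), 88.3, 221)
(array([614. , 306.4]), array([44.9, 44.8]), 68.2, 235)
```

View pics/c4.png

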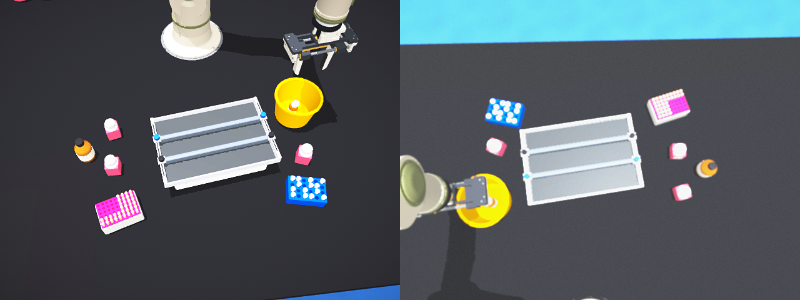

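The bucket holds both wads and the cap, at (295,105) in the left half. The platform is empty and the three bottles are unmoved. Next is bottle 3, by the tube rack.

```bash
python3 plan.py .6152,.3054,.13,68 .6152,.3054,.008,68
python3 plan.py .6152,.3054,.20,68; echo "drop targets"
python3 - <<'E'
import numpy as np
e=np.array([.9911,.1331]);f=np.array([-.1331,.9911]);face=np.array([.5937,.018])
# row origin at y of shaker: use face point nearest platform est (.5575,.0165)
o=face+((np.array([.5575,.0165])-face)@f)*f
print(o,[(y,np.round(o-.030*e+y*f,4)) for y in(-.095,0,.095)])
E
```

```text
.6152,.3054,.13,68 -> [181.7, 38.1, 70.0, -60.4] dist 186
.6152,.3054,.008,68 -> [181.7, 38.1, 192.0, -60.4] dist 186
.6152,.3054,.20,68 -> [0.0, 0.0, -192.0, -0.0] dist 0
drop targets
[0.59325657 0.02130192] [(-0.095, array([ 0.5762, -0.0768])), (0, array([0.5635, 0.0173])), (0.095, array([0.5509, 0.1115]))]
```

>>> {"name": "servo_tool", "arguments": {
  "commands": [
    [[181.7, 38.1, 0, 0, 0, -60.4, 0.4], [181.7, 38.1, 0, 0, 0, -60.4, 0.4], [181.7, 38.1, 0, 0, 0, -60.4, 0.4], [181.7, 38.1, 0, 0, 0, -60.4, 0.4], [181.7, 38.1, 0, 0, 0, -60.4, 0.4], [181.7, 38.1, 20, 0, 0, -60.4, 0.4], [181.7, 38.1, 40, 0, 0, -60.4, 0.4], [181.7, 38.1, 60, 0, 0, -60.4, 0.4], [181.7, 38.1, 70, 0, 0, -60.4, 0.4], [181.7, 38.1, 70, 0, 0, -60.4, 0.4], [181.7, 38.1, 70, 0, 0, -60.4, 0.4], [181.7, 38.1, 70, 0, 0, -60.4, 0.4]]
  ]
}}

```text
clock: 21.52
position: [0.6155, 0.3043, 0.1306]
tcp_rot: [0.0, 0.83, 0.558, 0.0]
ft_force: [0.0, 0.2, 0.4]
gripper_width: 0.699
grip_force: 0.0
```

Run:
```python
from h import *
s=bot.read_state();q=s['tcp_rot'];print(s['position'],2*np.degrees(np.arctan2(q[2],q[1])),s['joints'])
c=bot.camera("scene");P=cloud(c).reshape(-1,3)
print(rect(near(P,.615,.305,.045,.03,.053)))
Q=near(P,*s['position'][:2],.06,.085,.2)
for z in np.arange(.1,.2,.008):
    q=Q[(Q[:,2]>=z)&(Q[:,2]<z+.008)]
    if len(q): print(z.round(3),len(q),(q[:,:2].min(0)*1000).round(),(q[:,:2].max(0)*1000).round())
cv2.imwrite("pics/c5.png",cv2.resize(c["color"][150:300,420:580,::-1],(640,600),interpolation=0))
```

```text
[0.61549127 0.30427275 0.13056836] 67.77189725330724 [-0.816769    0.66384652  0.44415756  1.77241691 -0.38108145  0.79099727
 -0.57161414]
(array([615.6, 304.5]), array([44.6, 47. ]), 67.7, 268)
0.148 1 [645. 282.] [645. 282.]
0.156 16 [647. 278.] [662. 294.]
0.164 27 [650. 277.] [663. 295.]
0.172 32 [577. 278.] [663. 325.]
0.18 28 [571. 279.] [663. 324.]
0.188 15 [571. 309.] [588. 325.]
0.196 4 [586. 317.] [589. 322.]
```

View pics/c5.png

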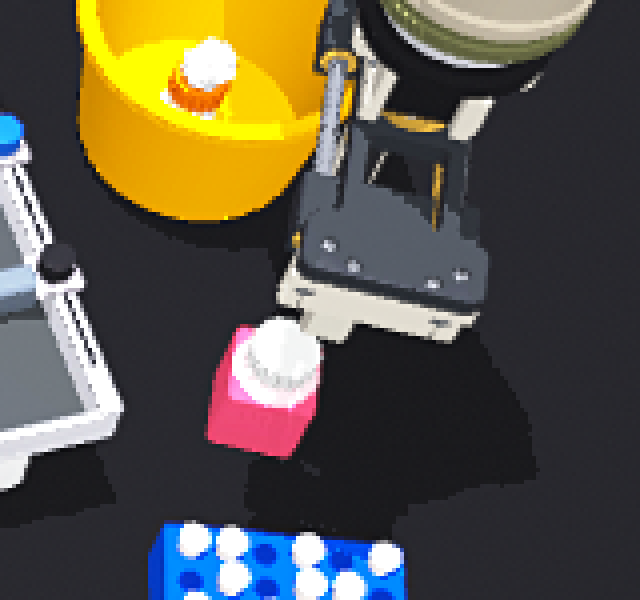

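The open fingers straddle bottle 3 at (265,390) in the crop, above it. I descend and grip.

>>> {"name": "servo_tool", "arguments": {
  "commands": [
    [[0, 0, 40, 0, 0, 0, 0.4], [0, 0, 80, 0, 0, 0, 0.4], [0, 0, 105, 0, 0, 0, 0.4], [0, 0, 120, 0, 0, 0, 0.4], [0, 0, 120, 0, 0, 0, 0.4], [0, 0, 120, 0, 0, 0, 0.4], [0, 0, 120, 0, 0, 0, -0.5], [0, 0, 120, 0, 0, 0, -0.5], [0, 0, 120, 0, 0, 0, -0.5], [0, 0, 120, 0, 0, 0, -0.5], [0, 0, 120, 0, 0, 0, -0.5], [0, 0, 120, 0, 0, 0, -0.5], [0, 0, 120, 0, 0, 0, -0.5]]
  ],
  "grip_force": 15
}}

```text
clock: 22.65
position: [0.6154, 0.3051, 0.0116]
tcp_rot: [-0.0, 0.829, 0.559, 0.001]
ft_force: [-0.4, 0.5, 6.8]
gripper_width: 0.473
grip_force: 15.0
```

```bash
echo '[0.6152,0.3054,0.01,68]'>cmd.json; python3 plan.py .6152,.3054,.2,68 .5509,.1115,.2,7.65
```

```text
.6152,.3054,.2,68 -> [0.0, 0.0, -190.0, -0.0] dist 0
.5509,.1115,.2,7.65 -> [-203.9, 13.0, -190.0, 60.4] dist 204
```

>>> {"name": "servo_tool", "arguments": {
  "commands": [
    [[0, 0, -40, 0, 0, 0, -0.5], [0, 0, -80, 0, 0, 0, -0.5], [0, 0, -120, 0, 0, 0, -0.5], [0, 0, -160, 0, 0, 0, -0.5], [0, 0, -190, 0, 0, 0, -0.5], [-203.9, 13, -190, 0, 0, 60.4, -0.5], [-203.9, 13, -190, 0, 0, 60.4, -0.5], [-203.9, 13, -190, 0, 0, 60.4, -0.5], [-203.9, 13, -190, 0, 0, 60.4, -0.5], [-203.9, 13, -190, 0, 0, 60.4, -0.5], [-203.9, 13, -190, 0, 0, 60.4, -0.5], [-203.9, 13, -190, 0, 0, 60.4, -0.5], [-203.9, 13, -190, 0, 0, 60.4, -0.5], [-203.9, 13, -190, 0, 0, 60.4, -0.5], [-203.9, 13, -190, 0, 0, 60.4, -0.5], [-203.9, 13, -190, 0, 0, 60.4, -0.5], [-203.9, 13, -190, 0, 0, 60.4, -0.5]]
  ]
}}

```text
clock: 24.07
position: [0.5503, 0.1108, 0.2004]
tcp_rot: [-0.0, 0.998, 0.067, 0.0]
ft_force: [0.0, -1.0, -1.5]
gripper_width: 0.471
grip_force: 15.0
```

Run:
```python
from h import *
s=bot.read_state();q=s['tcp_rot'];print(s['position'],2*np.degrees(np.arctan2(q[2],q[1])))
for n in("scene","top"):
    c=bot.camera(n);print([(np.round(d["location"],3).tolist(),round(d["p"],2)) for d in bot.place_of(n,"bottle_a")])
    P=cloud(c).reshape(-1,3); Q=near(P,.5509,.1115,.04,.14,.26); print(Q[:,2].min() if len(Q) else None)
    if n=="scene":
        for m in bot.silhouettes(n,"bottle_a"):
            Q=P[m["pixels"].ravel()]; print(m["p"],Q.min(0).round(3),Q.max(0).round(3))
```

```text
[0.55034971 0.11077684 0.20038874] 7.661981650585979
[([0.443, -0.317, -0.002], 0.84), ([0.586, -0.315, 0.001], 0.68), ([0.55, 0.11, 0.186], 0.59)]
0.19040332926889036
0.68 [ 0.528 -0.334 -0.   ] [ 1.121 -0.082  1.007]
0.68 [ 0.468 -0.082  0.082] [1.121 0.173 1.007]
0.58 [ 0.426 -0.337  0.001] [ 1.121 -0.082  1.007]
0.53 [ 0.355 -0.187 -0.004] [1.121 0.237 1.007]
[([0.584, -0.308, 0.0], 0.79), ([0.447, -0.318, 0.0], 0.62), ([0.55, 0.111, 0.19], 0.61), ([0.555, 0.01, -0.001], 0.46)]
0.19102291268829497
```

>>> {"name": "servo_tool", "arguments": {
  "commands": [
    [[0, 0, 40, 0, 0, 0, -0.5], [0, 0, 70, 0, 0, 0, -0.5], [0, 0, 90, 0, 0, 0, -0.5], [0, 0, 100, 0, 0, 0, -0.5], [0, 0, 105, 0, 0, 0, -0.5], [0, 0, 108, 0, 0, 0, -0.5], [0, 0, 108, 0, 0, 0, -0.5], [0, 0, 108, 0, 0, 0, -0.5]]
  ]
}}

```text
clock: 24.98
position: [0.5511, 0.1107, 0.0932]
tcp_rot: [-0.0, 0.998, 0.066, 0.001]
ft_force: [0.7, -0.1, -1.9]
gripper_width: 0.472
grip_force: 15.0
```

>>> {"name": "servo_tool", "arguments": {
  "commands": [
    [[0, 0, 1.5, 0, 0, 0, -0.5], [0, 0, 2, 0, 0, 0, -0.5], [0, 0, 2, 0, 0, 0, -0.5], [0, 0, 2, 0, 0, 0, 0.2], [0, 0, 2, 0, 0, 0, 0.3], [0, 0, 2, 0, 0, 0, 0.3], [0, 0, 2, 0, 0, 0, 0.3], [0, 0, -20, 0, 0, 0, 0.3], [0, 0, -50, 0, 0, 0, 0.3], [0, 0, -90, 0, 0, 0, 0.3], [0, 0, -108, 0, 0, 0, 0.4], [0, 0, -108, 0, 0, 0, 0.4]]
  ]
}}

```text
clock: 25.98
position: [0.5525, 0.1105, 0.204]
tcp_rot: [-0.001, 0.998, 0.066, 0.003]
ft_force: [0.6, -0.6, 0.5]
gripper_width: 0.695
grip_force: 0.0
```

```bash
cat > chk.py <<'E'
from h import *
import sys
fx=np.array([.5937,.018]);yw=.1335;e=np.array([np.cos(yw),np.sin(yw)]);f=np.array([-e[1],e[0]]);o=fx+((np.array([.5575,.0165])-fx)@f)*f
for n in("scene","top"):
    c=bot.camera(n);P=cloud(c).reshape(-1,3)
    for s in bot.place_of(n,"bottle_a"):
        x,y,z=s["location"]; Q=near(P,x,y,.045,z+.03,z+.053)
        r=rect(Q) if len(Q)>20 else ((0,0),0,0,0); d=np.array(r[0])/1000-o
        print(n,np.round(s["location"],3),round(s["p"],2),'rect',r[0],r[1],r[2],'row xy',np.round([d@e,d@f],4))
E
python3 chk.py; python3 -c "
import json;json.dump([.5509,.1115,.2,7.65],open('cmd.json','w'))"; python3 plan.py .5855,-.310,.2,-1 .5855,-.310,.13,-1
```

```text
scene [ 0.444 -0.315 -0.004] 0.9 rect [ 448.  -314.5] [46.  44.1] 13.8 row xy [-0.1887 -0.3135]
scene [0.552 0.109 0.079] 0.81 rect [553.6 108.5] [52.9 84.3] 88.9 row xy [-0.0277  0.0917]
scene [ 0.583 -0.311  0.001] 0.58 rect [ 587.6 -310.5] [44.2 44.3] 88.3 row xy [-0.0498 -0.3281]
top [ 0.585 -0.308 -0.003] 0.92 rect [ 584.4 -309.1] [45.1 43.9] 88.2 row xy [-0.0528 -0.3263]
top [ 0.45  -0.316 -0.   ] 0.86 rect [ 446.  -312.8] [44.1 44.5] 13.9 row xy [-0.1904 -0.3115]
top [0.555 0.109 0.08 ] 0.78 rect [551.5 112. ] [44.6 44.4] 8.5 row xy [-0.0293  0.0954]
.5855,-.310,.2,-1 -> [-21.8, 422.4, 0.0, 8.7] dist 423
.5855,-.310,.13,-1 -> [-21.8, 422.4, 70.0, 8.7] dist 423
```

>>> {"name": "servo_tool", "arguments": {
  "commands": [
    [[-21.8, 422.4, 0, 0, 0, 8.7, 0.4], [-21.8, 422.4, 0, 0, 0, 8.7, 0.4], [-21.8, 422.4, 0, 0, 0, 8.7, 0.4], [-21.8, 422.4, 0, 0, 0, 8.7, 0.4], [-21.8, 422.4, 0, 0, 0, 8.7, 0.4], [-21.8, 422.4, 0, 0, 0, 8.7, 0.4], [-21.8, 422.4, 0, 0, 0, 8.7, 0.4], [-21.8, 422.4, 0, 0, 0, 8.7, 0.4], [-21.8, 422.4, 0, 0, 0, 8.7, 0.4], [-21.8, 422.4, 0, 0, 0, 8.7, 0.4], [-21.8, 422.4, 0, 0, 0, 8.7, 0.4], [-21.8, 422.4, 20, 0, 0, 8.7, 0.4], [-21.8, 422.4, 50, 0, 0, 8.7, 0.4], [-21.8, 422.4, 70, 0, 0, 8.7, 0.4], [-21.8, 422.4, 70, 0, 0, 8.7, 0.4], [-21.8, 422.4, 70, 0, 0, 8.7, 0.4]]
  ]
}}

```text
clock: 27.52
position: [0.583, -0.3106, 0.1285]
tcp_rot: [-0.001, 1.0, -0.011, -0.002]
ft_force: [0.2, 1.0, 1.0]
gripper_width: 0.704
grip_force: 0.0
```

>>> {"name": "servo_tool", "arguments": {
  "commands": [
    [[0, 0, 40, 0, 0, 0, 0.4], [0, 0, 80, 0, 0, 0, 0.4], [0, 0, 105, 0, 0, 0, 0.4], [0, 0, 120, 0, 0, 0, 0.4], [0, 0, 120, 0, 0, 0, 0.4], [0, 0, 120, 0, 0, 0, 0.4], [0, 0, 120, 0, 0, 0, -0.5], [0, 0, 120, 0, 0, 0, -0.5], [0, 0, 120, 0, 0, 0, -0.5], [0, 0, 120, 0, 0, 0, -0.5], [0, 0, 120, 0, 0, 0, -0.5], [0, 0, 120, 0, 0, 0, -0.5], [0, 0, 120, 0, 0, 0, -0.5]]
  ]
}}

```text
clock: 28.6
position: [0.5849, -0.3111, 0.0115]
tcp_rot: [0.0, 1.0, -0.01, 0.001]
ft_force: [-0.3, 1.3, 7.8]
gripper_width: 0.475
grip_force: 15.0
```

```bash
echo '[0.5855,-0.31,0.01,-1]'>cmd.json; python3 plan.py .5855,-.31,.2,-1 .5635,.0173,.2,7.65
```

```text
.5855,-.31,.2,-1 -> [0.0, 0.0, -190.0, -0.0] dist 0
.5635,.0173,.2,7.65 -> [-27.7, -326.9, -190.0, -8.7] dist 328
```

>>> {"name": "servo_tool", "arguments": {
  "commands": [
    [[0, 0, -40, 0, 0, 0, -0.5], [0, 0, -80, 0, 0, 0, -0.5], [0, 0, -120, 0, 0, 0, -0.5], [0, 0, -160, 0, 0, 0, -0.5], [0, 0, -190, 0, 0, 0, -0.5], [-27.7, -326.9, -190, 0, 0, -8.7, -0.5], [-27.7, -326.9, -190, 0, 0, -8.7, -0.5], [-27.7, -326.9, -190, 0, 0, -8.7, -0.5], [-27.7, -326.9, -190, 0, 0, -8.7, -0.5], [-27.7, -326.9, -190, 0, 0, -8.7, -0.5], [-27.7, -326.9, -190, 0, 0, -8.7, -0.5], [-27.7, -326.9, -190, 0, 0, -8.7, -0.5], [-27.7, -326.9, -190, 0, 0, -8.7, -0.5], [-27.7, -326.9, -190, 0, 0, -8.7, -0.5], [-27.7, -326.9, -190, 0, 0, -8.7, -0.5], [-27.7, -326.9, -190, 0, 0, -8.7, -0.5], [-27.7, -326.9, -190, 0, 0, -8.7, -0.5]]
  ]
}}

```text
clock: 30.02
position: [0.5631, 0.015, 0.2006]
tcp_rot: [0.0, 0.998, 0.065, 0.0]
ft_force: [1.0, -0.2, -2.4]
gripper_width: 0.47
grip_force: 15.0
```

>>> {"name": "servo_tool", "arguments": {
  "commands": [
    [[0, 0, 40, 0, 0, 0, -0.5], [0, 0, 70, 0, 0, 0, -0.5], [0, 0, 90, 0, 0, 0, -0.5], [0, 0, 100, 0, 0, 0, -0.5], [0, 0, 106, 0, 0, 0, -0.5], [0, 0, 110, 0, 0, 0, -0.5], [0, 0, 110, 0, 0, 0, -0.5], [0, 0, 110, 0, 0, 0, -0.5], [0, 0, 110, 0, 0, 0, 0.2], [0, 0, 110, 0, 0, 0, 0.3], [0, 0, 110, 0, 0, 0, 0.3], [0, 0, 110, 0, 0, 0, 0.3], [0, 0, 90, 0, 0, 0, 0.3], [0, 0, 60, 0, 0, 0, 0.3], [0, 0, 20, 0, 0, 0, 0.3], [0, 0, 0, 0, 0, 0, 0.4], [0, 0, 0, 0, 0, 0, 0.4]]
  ]
}}

```text
clock: 31.43
position: [0.5653, 0.016, 0.2044]
tcp_rot: [-0.0, 0.998, 0.066, 0.003]
ft_force: [-0.5, -1.1, 0.4]
gripper_width: 0.695
grip_force: 0.0
```

```bash
python3 chk.py; python3 plan.py .4472,-.3137,.2,14.1 .4472,-.3137,.13,14.1
```

```text
scene [0.549 0.11  0.079] 0.72 rect [550.  109.8] [84.8 53.1] 5.9 row xy [-0.0311  0.0935]
scene [0.562 0.014 0.081] 0.68 rect [572.7  16.2] [58.8 44.3] 7.2 row xy [-0.0211 -0.0023]
scene [ 0.442 -0.318 -0.001] 0.64 rect [ 448.  -314.5] [45.8 44.1] 14.2 row xy [-0.1887 -0.3135]
top [ 0.447 -0.318  0.002] 0.96 rect [ 446.  -312.8] [44.1 44.3] 14.5 row xy [-0.1904 -0.3115]
top [0.562 0.019 0.078] 0.84 rect [553.1  15.4] [65.6 43.9] 7.2 row xy [-0.0406 -0.0005]
top [0.553 0.111 0.08 ] 0.44 rect (0, 0) 0 0 row xy [-0.5908  0.0579]
.4472,-.3137,.2,14.1 -> [-159.3, 312.6, 0.0, -6.4] dist 351
.4472,-.3137,.13,14.1 -> [-159.3, 312.6, 70.0, -6.4] dist 351
```

Two bottles are in. Now bottle 1.

>>> {"name": "servo_tool", "arguments": {
  "commands": [
    [[-159.3, 312.6, 0, 0, 0, -6.4, 0.4], [-159.3, 312.6, 0, 0, 0, -6.4, 0.4], [-159.3, 312.6, 0, 0, 0, -6.4, 0.4], [-159.3, 312.6, 0, 0, 0, -6.4, 0.4], [-159.3, 312.6, 0, 0, 0, -6.4, 0.4], [-159.3, 312.6, 0, 0, 0, -6.4, 0.4], [-159.3, 312.6, 0, 0, 0, -6.4, 0.4], [-159.3, 312.6, 0, 0, 0, -6.4, 0.4], [-159.3, 312.6, 0, 0, 0, -6.4, 0.4], [-159.3, 312.6, 20, 0, 0, -6.4, 0.4], [-159.3, 312.6, 50, 0, 0, -6.4, 0.4], [-159.3, 312.6, 70, 0, 0, -6.4, 0.4], [-159.3, 312.6, 70, 0, 0, -6.4, 0.4], [-159.3, 312.6, 70, 0, 0, -6.4, 0.4], [-159.3, 312.6, 70, 0, 0, -6.4, 0.4]]
  ]
}}

```text
clock: 32.88
position: [0.446, -0.3147, 0.1305]
tcp_rot: [0.0, 0.993, 0.121, -0.0]
ft_force: [0.5, -0.8, -0.3]
gripper_width: 0.701
grip_force: 0.0
```

>>> {"name": "servo_tool", "arguments": {
  "commands": [
    [[0, 0, 40, 0, 0, 0, 0.4], [0, 0, 80, 0, 0, 0, 0.4], [0, 0, 105, 0, 0, 0, 0.4], [0, 0, 120, 0, 0, 0, 0.4], [0, 0, 120, 0, 0, 0, 0.4], [0, 0, 120, 0, 0, 0, 0.4], [0, 0, 120, 0, 0, 0, -0.5], [0, 0, 120, 0, 0, 0, -0.5], [0, 0, 120, 0, 0, 0, -0.5], [0, 0, 120, 0, 0, 0, -0.5], [0, 0, 120, 0, 0, 0, -0.5], [0, 0, 120, 0, 0, 0, -0.5], [0, 0, 120, 0, 0, 0, -0.5]]
  ]
}}

```text
clock: 33.97
position: [0.4469, -0.3144, 0.0113]
tcp_rot: [0.0, 0.993, 0.121, 0.001]
ft_force: [-0.0, 1.1, 8.5]
gripper_width: 0.472
grip_force: 15.0
```

```bash
echo '[0.4472,-0.3137,0.01,14.1]'>cmd.json; python3 plan.py .4472,-.3137,.2,14.1 .5762,-.0768,.2,7.65
```

```text
.4472,-.3137,.2,14.1 -> [0.0, 0.0, -190.0, -0.0] dist 0
.5762,-.0768,.2,7.65 -> [182.8, -198.3, -190.0, 6.4] dist 270
```

>>> {"name": "servo_tool", "arguments": {
  "commands": [
    [[0, 0, -40, 0, 0, 0, -0.5], [0, 0, -80, 0, 0, 0, -0.5], [0, 0, -120, 0, 0, 0, -0.5], [0, 0, -160, 0, 0, 0, -0.5], [0, 0, -190, 0, 0, 0, -0.5], [182.8, -198.3, -190, 0, 0, 6.4, -0.5], [182.8, -198.3, -190, 0, 0, 6.4, -0.5], [182.8, -198.3, -190, 0, 0, 6.4, -0.5], [182.8, -198.3, -190, 0, 0, 6.4, -0.5], [182.8, -198.3, -190, 0, 0, 6.4, -0.5], [182.8, -198.3, -190, 0, 0, 6.4, -0.5], [182.8, -198.3, -190, 0, 0, 6.4, -0.5], [182.8, -198.3, -190, 0, 0, 6.4, -0.5], [182.8, -198.3, -190, 0, 0, 6.4, -0.5], [182.8, -198.3, -190, 0, 0, 6.4, -0.5], [182.8, -198.3, -190, 0, 0, 6.4, -0.5]]
  ]
}}

```text
clock: 35.3
position: [0.575, -0.0793, 0.2006]
tcp_rot: [0.0, 0.998, 0.064, 0.0]
ft_force: [-0.2, -0.3, -1.0]
gripper_width: 0.471
grip_force: 15.0
```

>>> {"name": "servo_tool", "arguments": {
  "commands": [
    [[0, 0, 40, 0, 0, 0, -0.5], [0, 0, 70, 0, 0, 0, -0.5], [0, 0, 90, 0, 0, 0, -0.5], [0, 0, 100, 0, 0, 0, -0.5], [0, 0, 106, 0, 0, 0, -0.5], [0, 0, 110, 0, 0, 0, -0.5], [0, 0, 110, 0, 0, 0, -0.5], [0, 0, 110, 0, 0, 0, -0.5], [0, 0, 110, 0, 0, 0, 0.2], [0, 0, 110, 0, 0, 0, 0.3], [0, 0, 110, 0, 0, 0, 0.3], [0, 0, 110, 0, 0, 0, 0.3], [0, 0, 90, 0, 0, 0, 0.3], [0, 0, 60, 0, 0, 0, 0.3], [0, 0, 20, 0, 0, 0, 0.3], [0, 0, 0, 0, 0, 0, 0.4], [0, 0, 0, 0, 0, 0, 0.4]]
  ]
}}

```text
clock: 36.72
position: [0.578, -0.0787, 0.2045]
tcp_rot: [0.0, 0.998, 0.066, 0.003]
ft_force: [-0.5, 0.1, -0.8]
gripper_width: 0.695
grip_force: 0.0
```

```bash
python3 plan.py .44,.0,.2,7.65
```

```text
.44,.0,.2,7.65 -> [-124.8, -94.2, 0.0, -0.0] dist 156
```

>>> {"name": "servo_tool", "arguments": {
  "commands": [
    [[-124.8, -94.2, 0, 0, 0, 0, -1], [-124.8, -94.2, 0, 0, 0, 0, -1], [-124.8, -94.2, 0, 0, 0, 0, -1], [-124.8, -94.2, 0, 0, 0, 0, -1], [-124.8, -94.2, 0, 0, 0, 0, -1], [-124.8, -94.2, 0, 0, 0, 0, -1], [-124.8, -94.2, 0, 0, 0, 0, -1], [-124.8, -94.2, 0, 0, 0, 0, -1], [-124.8, -94.2, 0, 0, 0, 0, -1]]
  ]
}}

```text
clock: 37.47
position: [0.4408, -0.0016, 0.2002]
tcp_rot: [0.0, 0.998, 0.065, 0.0]
ft_force: [0.2, -0.5, -0.3]
gripper_width: 0.107
grip_force: 0.0
```

```bash
python3 chk.py
python3 - <<'E'
from h import *
c=bot.camera("scene");cv2.imwrite("pics/c6.png",cv2.resize(c["color"][120:330,220:500,::-1],(800,600)))
for n in("scene","top"):
    bot.camera(n)
    for t in("wad_a","cap_a","bar_mid"): print(n,t,[(np.round(d["location"],3).tolist(),round(d["p"],2)) for d in bot.place_of(n,t)])
E
python3 plan.py .497,.0085,.16,7.65 .497,.0085,.076,7.65
```

```text
scene [0.552 0.11  0.075] 0.81 rect [556.8 101.2] [89.4 59.1] 28.0 row xy [-0.0255  0.084 ]
scene [ 0.576 -0.08   0.077] 0.67 rect [576.4 -82.5] [85. 61.] 2.5 row xy [-0.0305 -0.1006]
scene [0.562 0.014 0.08 ] 0.63 rect [559.7  15.8] [77.2 53.5] 15.3 row xy [-0.034 -0.001]
scene [0.431 0.318 0.001] 0.34 rect [433.2 310.8] [30.9 22.1] 49.5 row xy [-0.1201  0.3082]
top [ 0.575 -0.08   0.079] 0.73 rect [568.3 -80.4] [58.8 48. ] 7.4 row xy [-0.0383 -0.0975]
top [0.553 0.111 0.078] 0.65 rect [567.1 118.9] [44.4 42.8] 20.7 row xy [-0.0129  0.1002]
top [0.564 0.019 0.079] 0.56 rect [584.3  15.1] [48.9 17. ] 65.8 row xy [-0.0097 -0.005 ]
scene wad_a [([0.43, 0.315, 0.002], 0.55), ([0.431, 0.318, 0.049], 0.44)]
scene cap_a [([0.428, 0.318, 0.032], 0.51)]
scene bar_mid [([0.524, 0.009, 0.104], 0.83), ([0.429, 0.316, 0.048], 0.18)]
top wad_a [([0.429, 0.316, 0.05], 0.67), ([0.428, 0.315, 0.004], 0.47)]
top cap_a [([0.427, 0.31, 0.027], 0.67), ([0.744, -0.288, -0.004], 0.61)]
top bar_mid [([0.432, 0.319, 0.002], 0.59)]
.497,.0085,.16,7.65 -> [57.6, -0.8, 40.0, -0.0] dist 58
.497,.0085,.076,7.65 -> [57.6, -0.8, 124.0, -0.0] dist 58
```

View pics/c6.png

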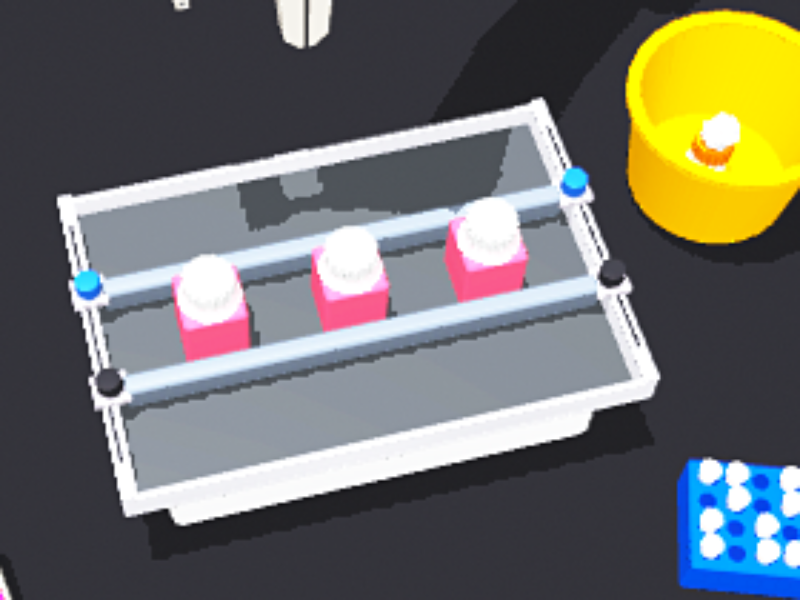

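The three bottles stand square between the bars, at (212,310), (348,280) and (486,250). Now the push.

>>> {"name": "servo_tool", "arguments": {
  "commands": [
    [[57.6, -0.8, 20, 0, 0, 0, -1], [57.6, -0.8, 40, 0, 0, 0, -1], [57.6, -0.8, 70, 0, 0, 0, -1], [57.6, -0.8, 100, 0, 0, 0, -1], [57.6, -0.8, 118, 0, 0, 0, -1], [57.6, -0.8, 123, 0, 0, 0, -1], [57.6, -0.8, 123, 0, 0, 0, -1], [57.6, -0.8, 123, 0, 0, 0, -1]]
  ]
}}

```text
clock: 38.78
position: [0.4971, 0.0072, 0.0778]
tcp_rot: [0.0, 0.998, 0.065, 0.0]
ft_force: [0.1, -0.2, 0.5]
gripper_width: 0.005
grip_force: 0.0
```

>>> {"name": "servo_tool", "arguments": {
  "commands": [
    [[3, 0, 0, 0, 0, 0, -1], [6, 0, 0, 0, 0, 0, -1], [9, 0, 0, 0, 0, 0, -1], [12, 0, 0, 0, 0, 0, -1], [14, 0, 0, 0, 0, 0, -1], [16, 0, 0, 0, 0, 0, -1], [18, 0, 0, 0, 0, 0, -1], [20, 0, 0, 0, 0, 0, -1]]
  ]
}}

```text
clock: 39.45
position: [0.5162, 0.0104, 0.0772]
tcp_rot: [-0.0, 0.998, 0.066, -0.0]
ft_force: [-5.4, 0.4, 3.9]
gripper_width: 0.005
grip_force: 2.7
```

>>> {"name": "servo_tool", "arguments": {
  "commands": [
    [[1.5, 0, 0, 0, 0, 0, -1], [3, 0, 0, 0, 0, 0, -1], [4.5, 0, 0, 0, 0, 0, -1], [6, 0, 0, 0, 0, 0, -1], [7, 0, 0, 0, 0, 0, -1], [8, 0, 0, 0, 0, 0, -1], [8, 0, 0, 0, 0, 0, -1]]
  ]
}}

```text
clock: 40.03
position: [0.5237, 0.0113, 0.0771]
tcp_rot: [-0.0, 0.998, 0.066, -0.001]
ft_force: [-7.6, 0.4, 4.6]
gripper_width: 0.003
grip_force: 3.1
```

```bash
cat > bar.py <<'E'
from h import *
for n in("scene","top"):
    P=cloud(bot.camera(n)).reshape(-1,3);Q=near(P,.557,.015,.2,.101,.110)
    yaw=.1335;e=np.array([np.cos(yaw),np.sin(yaw)]);f=np.array([-e[1],e[0]])
    d=Q[:,:2]-[.557,.015];a=d@e;b=d@f
    # fixed bar centre, moving bar centre, from free stretches beside the bottles
    ok=(abs(b)<.155)&((abs(b-.045)<.015)|(abs(b+.05)<.015)|(b>.125)|(b<-.13))
    h,ed=np.histogram(a[ok],np.arange(-.06,.07,.004));
    m2=ok&(abs(a-.045)<.012); m1=ok&(a>-.06)&(a<.005)
    print(n,np.percentile(a[m1],[5,50,95]).round(4),np.percentile(a[m2],[5,50,95]).round(4),'gap',np.median(a[m2])-np.median(a[m1])-.016)
E
python3 bar.py
```

```text
scene [-0.0223 -0.014  -0.008 ] [0.038  0.0461 0.0524] gap 0.044089576545594
top [-0.0233 -0.0171 -0.0097] [0.0364 0.0432 0.0508] gap 0.04428630869494303
```

>>> {"name": "servo_tool", "arguments": {
  "commands": [
    [[1, 0, 0, 0, 0, 0, -1], [2, 0, 0, 0, 0, 0, -1], [2, 0, 0, 0, 0, 0, -1], [2, 0, 0, 0, 0, 0, -1]]
  ]
}}

```text
clock: 40.47
position: [0.5239, 0.0114, 0.077]
tcp_rot: [-0.001, 0.998, 0.065, -0.002]
ft_force: [-9.8, -1.5, 7.5]
gripper_width: 0.006
grip_force: 5.5
```

>>> {"name": "servo_tool", "arguments": {
  "commands": [
    [[2, 0, 0, 0, 0, 0, -1], [4, 0, 0, 0, 0, 0, -1], [4, 0, 0, 0, 0, 0, -1], [4, 0, 0, 0, 0, 0, -1]]
  ]
}}

```text
clock: 40.8
position: [0.5238, 0.0115, 0.0766]
tcp_rot: [-0.001, 0.998, 0.065, -0.005]
ft_force: [-22.0, -2.1, 17.1]
gripper_width: 0.001
grip_force: 11.1
```

>>> {"name": "servo_tool", "arguments": {
  "commands": [
    [[-10, 0, 0, 0, 0, 0, -1], [-20, 0, 0, 0, 0, 0, -1], [-26, 0, 0, 0, 0, 0, -1], [-26, 0, -30, 0, 0, 0, -1], [-26, 0, -70, 0, 0, 0, -1], [-26, 0, -110, 0, 0, 0, -1], [-60, 0, -130, 0, 0, 0, -1], [-60, 0, -130, 0, 0, 0, -1], [-60, 0, -130, 0, 0, 0, -1]]
  ]
}}

```text
clock: 41.55
position: [0.4711, 0.0046, 0.2085]
tcp_rot: [-0.001, 0.998, 0.066, 0.002]
ft_force: [1.0, 0.6, -0.5]
gripper_width: 0.002
grip_force: 0.0
```

```bash
python3 bar.py
python3 - <<'E'
from h import *
ims=[]
for n in("scene","top"):
    c=bot.camera(n);im=c["color"][...,::-1];ims.append(cv2.resize(im[120:330,220:500] if n=="scene" else im[160:370,80:400],(400,300)))
    for t in("wad_a","cap_a","bottle_a"): print(n,t,[(np.round(d["location"],3).tolist(),round(d["p"],2)) for d in bot.place_of(n,t)])
cv2.imwrite("pics/c7.png",np.hstack(ims))
E
```

```text
scene [-0.0218 -0.0133 -0.0073] [0.0382 0.0465 0.0522] gap 0.04386057031707269
top [-0.023  -0.0162 -0.0094] [0.0371 0.0445 0.0509] gap 0.044780424612433575
scene wad_a [([0.427, 0.316, 0.048], 0.58), ([0.429, 0.315, -0.0], 0.5)]
scene cap_a []
scene bottle_a [([0.57, 0.016, 0.081], 0.94), ([0.578, -0.08, 0.076], 0.91), ([0.557, 0.11, 0.078], 0.72)]
top wad_a [([0.426, 0.315, 0.006], 0.54), ([0.434, 0.313, 0.05], 0.47)]
top cap_a [([0.428, 0.31, 0.031], 0.58)]
top bottle_a [([0.585, -0.078, 0.081], 0.72)]
```

View pics/c7.png

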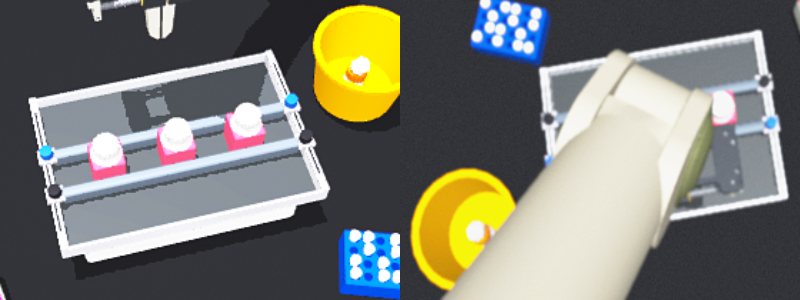

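The bottles at (107,155), (176,140) and (245,125) are clamped upright, with a gap of about 44 mm. The rubbish is in the bucket and the arm is clear, so I hand in.

```bash
python3 -c "
from rig import bot
print(bot.sign_off())"
```

```text
the job is handed in; nothing more can be done
None
```

The job is handed in; sign-off gave no verdict. In my last pictures both paper balls and the orange cap were in the bucket, all three bottles stood square between the bars, the gap was about 44 mm, and the arm was clear.

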